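# Slide the large wheel under the drill guide of a jig that may be locked

### The arm

A 6-joint arm with a two-finger parallel gripper is mounted at the origin on the work surface. World frame = base frame: x ahead of the robot, y to its left, z up, the work surface at z = 0. Lengths are in m, angles in rad, forces in N, time in s.
With the tool pointing down it reaches from about 0.225 to 0.875 m from the base axis. Payload 3.4 kg.
Tool frame: the origin (TCP) lies at the very end of the fingers, on their centre line; the grasp point (between the pads) lies manip.hold_point_z behind it (manip.hold_point_z is the distance from the TCP to the grasp point, in m); x points along the fingers, y is the direction in which the jaws open and shut, and the axes are right-handed (so a half turn about x gives the same grasp; the last joint's range is limited). The gripper opens to 85 mm and grips with 20 to 120 N. Pads are 22 mm wide; open, the fingers measure 114 mm over their backs; the gripper's body (76 mm by 85 mm) begins 54 mm behind the grasp point. The pads swing forward as they close: fully open they stand 13 mm farther back than shut.
Start: joints at [-1.457, 0.276, 1.505, -0, 1.361, -0.121], TCP at [0.134, -0.559, 0.231] pointing down, gripper open.
Joint ranges: [-2.89, 2.89], [-0.75, 2.08], [0.22, 2.7], [-1.18, 4.32], [0.11, 2.71], [-2.7, 2.7]. Speed limits (rad/s): [2.57, 2.57, 3.14, 3.14, 3.14, 3.14].

### API

Orientations are given as a unit quaternion [w, x, y, z].
In Python, from rig import manip gives the robot as it stands.
- The arm moves only by the tool step_arm, never from a script. Its argument "targets" is a list of rows, each a list of 2 entries, a list of its own where there are three numbers: the shift along the tool's x, y, z in mm, then the turn about the tool's x in degrees. A call has 1 to 20 rows; each row is the pose to reach, as a shift and turn from the pose commanded when the call began, along the tool's axes at that moment; what a row does not reach only later rows make up. A row lasts 1/10 s, in which the tool goes at most 50 mm and 8.59 degrees, less where a joint would pass 70% of its speed; a pose out of reach is approached as far as the arm can. A call with a gripper value outside its range is refused whole. "grip" is the closure, from 0 (fully open) to 1 (shut), set as the call begins (left out, the last holds). The fingers move at their own pace and stop on an object; "grip_force" is the grip in N (left out, the last holds). Time passes only in rows, so rows that repeat a pose let the fingers close. It gives the time, the measured TCP pose, the force and the opening at its end, in the units of the state.
- manip.get_state(): the state, without advancing time (a new reading comes with each control period).
- manip.get_image(name): name is "scene" or "top" or "wrist"; returns a dict with "image" (400x640x3 uint8, red, green, blue), "fx", "fy", "cx", "cy" (pixels), "distortion" ([k1, k2, p1, p2, k3] as OpenCV has them; the pictures are not rectified), "pose" (4x4, takes a point from camera to world coordinates). Camera axes: x right, y down, z forward; pixel columns grow to the right and rows downward; lengths in m; the calibration is good to about 2 mm. A picture is of the moment at which its call begins. There is no depth.
- manip.sign_off(): hands the job in, once; it reports no verdict.
Trained networks look in a picture, given as the dict that the camera call returned (one of the last four; its "shot" number tells which), for a name from the list of things; names that differ only in an ending like _2 or _b are one class to them, and where a whole thing is asked for, a point or a joint stands for the part that bears it (a point fixed in the world has none). Each returns a list of dicts, best first, with "confidence" (0 to 1); they miss things now and then, are a little off and sometimes report something else, mostly with a low value. They report only what shows in the picture. A call takes as long as a camera call.
- manip.search_frame(picture, thing): "xyz" ([x, y, z] in m, in world coordinates, good to about 4 mm: the middle of the surface that is visible of it).
- manip.regions_of(picture, thing): "region" (400x640 bool, what is visible of it).
The state is a dict: "clock": time; "qpos": joint angles; "qd": joint speeds; "effort": joint torques, N m; "position": TCP position; "ee_rot": TCP orientation; "contact_force": force on the tool from outside, world axes, zero at the start; "moment": the same for the moment, N m; "width": finger opening in m.
Only numpy, scipy, OpenCV 4.12 (cv2) and the standard library are available. Lean on these libraries where they do the work, as an engineer would, in place of code of your own. Each camera call takes 0.05 s, during which the arm holds its last target.

### The job

Two wooden drilling jigs lie side by side. On the jig that carries the larger plywood wheel, slide the carriage away from the robot until it is fully home against its far stop, so that the wheel sits under the guide bridge. Its lock may be on or off and nothing shows which: if the carriage will not budge, shift that jig's lock tab all the way across to the other end of its slot and slide again; leave the carriage of the small-wheel jig where it is.

Things in the scene. Friction and masses are not known exactly. Their poses are not given: they have to be found in the camera images.
- jig_large: Jig with the larger wheel (96 mm wide; the other jig's: 54 mm), fixed to the table. Plywood base 350 x 140 x 30 mm; origin: centre of its underside; x along the slide to the far stop (away from the robot, yaw within 0.25 rad), y left, z up. Guide bridge across the track at x = 95 mm, top 93 mm above the table. Carriage and lock tab ride on it; nothing shows the lock's state.
- carriage_large: Its carriage: metal plate 140 x 90 x 20 mm, wheel on top; origin: underside centre, 30 mm above the table, at jig x = -15 mm at the start, 75 mm fully home. Push fin upright at carriage x = -50 mm, y = 0: 12 mm thick (x), 50 wide (y), 50 to 90 mm above the table; push or pinch it. Free: slides with 2 to 3 N, stays where left. Locked: stops dead after about 3 mm.
- tab_large (a point): Top centre of its lock tab, 75 mm above the table: upright block 24 (x) x 14 (y) x 45 mm in a crosswise slot at jig x = -150 mm, moving along jig y from -14 (right end, starts within 4 mm of it) to +14 mm (left end) with about 2 N; stays put. Either end may be the locked one, the other is then free; the middle always locks. Only trying the carriage tells.
- carriage_small (a joint): Travel of the carriage of the other jig (same build, 54 mm wheel, beside the first) along its slide, in m: 0 at its start, grows away from the robot. To be left alone.

How it is judged:
By the outcome, as a careful person would: the job done as asked, in the order asked, and still so for the second after the job is handed in, with the robot touching nothing.
It also fails if it takes over 51 s, if anything falls off the work surface, if the arm or the gripper's body presses on something with over 40 N, if the wrist force passes 120 N, or if a joint passes its speed limit or range.

## Working session

There is one attempt and no reset: what is moved stays moved. The work goes in short steps, Python scripts to look and compute and a tool call to move; the robot and the scene stay as the last step left them, time stands still between calls to the robot, and variables do not carry over. Pictures are saved under pics/ and viewed, and the job is handed in when it is done.

Besides the shell and the picture viewer there is one more tool, called after ">>>" as a command line: name --argument value ..., lists and objects as JSON in quotes. step_arm: Moves the arm, as the interface text tells. Its arguments: {"type":"object","properties":{"targets":{"type":"array"},"grip":{"type":"number"},"grip_force":{"type":"number"}},"required":["targets"]}

```bash
mkdir -p pics; ls; cat > h.py <<'E'
import numpy as np, cv2
from rig import manip
def save(p,n): cv2.imwrite('pics/'+n,cv2.cvtColor(p['image'],cv2.COLOR_RGB2BGR))
def px(p,X):
    T=np.linalg.inv(np.array(p['pose'])); K=np.array([[p['fx'],0,p['cx']],[0,p['fy'],p['cy']],[0,0,1.]])
    X=np.atleast_2d(np.array(X,float))
    return cv2.projectPoints(X,cv2.Rodrigues(T[:3,:3])[0],T[:3,3],K,np.array(p['distortion']))[0].reshape(-1,2)
def atz(p,uv,z):
    K=np.array([[p['fx'],0,p['cx']],[0,p['fy'],p['cy']],[0,0,1.]])
    n=cv2.undistortPoints(np.array(uv,float).reshape(-1,1,2),K,np.array(p['distortion'])).reshape(-1,2)
    P=np.array(p['pose']); d=np.c_[n,np.ones(len(n))]@P[:3,:3].T; o=P[:3,3]
    return o+d*((z-o[2])/d[:,2])[:,None]
E
python3 - <<'E'
from h import *
for c in ('top','scene'):
    p=manip.get_image(c); save(p,c+'1.png')
    for t in ('jig_large','carriage_large','tab_large','carriage_small'):
        print(c,t,[(np.round(r['xyz'],4),round(r['confidence'],2)) for r in manip.search_frame(p,t)][:3])
s=manip.get_state(); print(s)
print(manip.hold_point_z)
E
```

```text
pics
top jig_large [(array([ 0.6325, -0.1487,  0.0332]), 0.93)]
top carriage_large [(array([ 0.6275, -0.1566,  0.0519]), 0.74)]
top tab_large [(array([ 0.4903, -0.1619,  0.0722]), 0.41)]
top carriage_small [(array([0.6243, 0.1503, 0.049 ]), 0.95)]
scene jig_large [(array([ 0.6876, -0.1451,  0.0323]), 0.83)]
scene carriage_large [(array([ 0.6384, -0.1527,  0.0517]), 0.69)]
scene tab_large [(array([ 0.499 , -0.1614,  0.061 ]), 0.66)]
scene carriage_small [(array([0.64  , 0.1526, 0.0507]), 0.78)]
{'clock': 0.5, 'qpos': array([-1.45701275e+00,  2.75953671e-01,  1.50494652e+00,  1.40522171e-05,
        1.36069707e+00, -1.21044675e-01]), 'qd': array([ 0.00080221, -0.00167004,  0.00035378, -0.00012177, -0.00034377,
       -0.00075959]), 'effort': array([-9.48464185e-04, -4.16257131e+01, -2.45877779e+01, -2.71893277e-04,
        1.42486373e-03, -8.87483452e-06]), 'position': array([ 0.13376517, -0.5592407 ,  0.2312788 ]), 'ee_rot': array([ 0.08283105,  0.70224325,  0.08283427, -0.70223352]), 'contact_force': array([-0.52678456, -0.46856401,  0.34288833]), 'moment': array([-0.01914527,  0.03170663, -0.02261518]), 'width': 0.08516666587719941}
0.0187
```

View pics/top1.png

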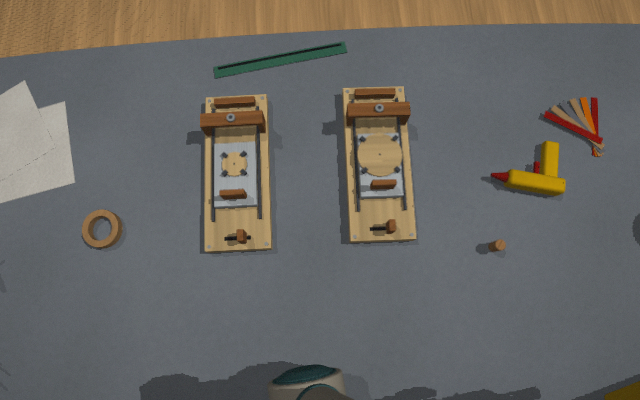

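View pics/scene1.png

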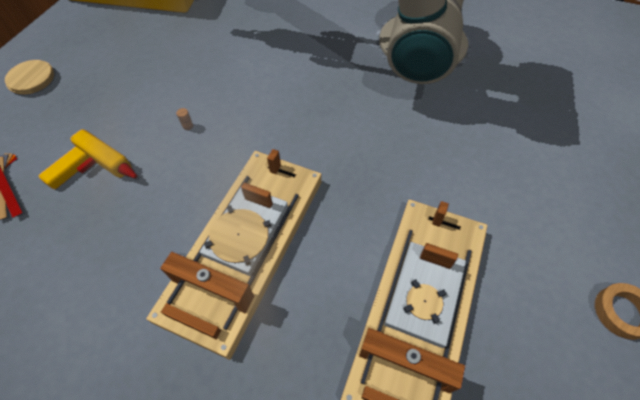

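The large-wheel jig is the right one in the top view (about 380,165), with its tab at (391,226) and its fin at (383,184). The small-wheel jig is on the left. Next I'll fit the jig pose from its base corners.

```bash
python3 - <<'E'
from h import *
p=manip.get_image('top')
im=cv2.cvtColor(p['image'],cv2.COLOR_RGB2BGR)
c=atz(p,[(344,88),(403,86.5),(415,239.5),(350.5,242.5)],0.03)
print(np.round(c,4))
m=c.mean(0); far=(c[0]+c[1])/2; near=(c[2]+c[3])/2; d=far-near
yaw=np.arctan2(d[1],d[0]); print(m,yaw,np.linalg.norm(d),np.linalg.norm(c[0]-c[1]),np.linalg.norm(c[3]-c[2]))
def J(x,y,z): return [m[0]+x*np.cos(yaw)-y*np.sin(yaw), m[1]+x*np.sin(yaw)+y*np.cos(yaw), z]
pts=[J(x,y,.03) for x,y in((.175,.07),(.175,-.07),(-.175,-.07),(-.175,.07))]
fin=[J(-.065+a,b,.09) for a,b in((.006,.025),(.006,-.025),(-.006,-.025),(-.006,.025))]
tab=[J(-.15+a,-.014+b,.075) for a,b in((.012,.007),(.012,-.007),(-.012,-.007),(-.012,.007))]
big=cv2.resize(im,None,fx=4,fy=4,interpolation=cv2.INTER_CUBIC)
for q in (pts,fin,tab):
    cv2.polylines(big,[np.int32((px(p,q)+.5)*4)],True,(0,255,0),1)
cv2.imwrite('pics/fit.png',big[300:1000,1300:1740])
print('fin',J(-.065,0,.09),'tab',J(-.15,-.014,.075))
E
```

```text
[[ 0.8192 -0.0939  0.03  ]
 [ 0.8156 -0.2283  0.03  ]
 [ 0.4671 -0.2167  0.03  ]
 [ 0.4694 -0.0813  0.03  ]]
[ 0.64281244 -0.15507516  0.03      ] -0.034592811093807734 0.34937785936821997 0.13438659950497786 0.13540767515623026
fin [np.float64(0.577851324707546), np.float64(-0.15282707694507774), 0.09] tab [np.float64(0.4924179750250937), np.float64(-0.16387889860649774), 0.075]
```

View pics/fit.png

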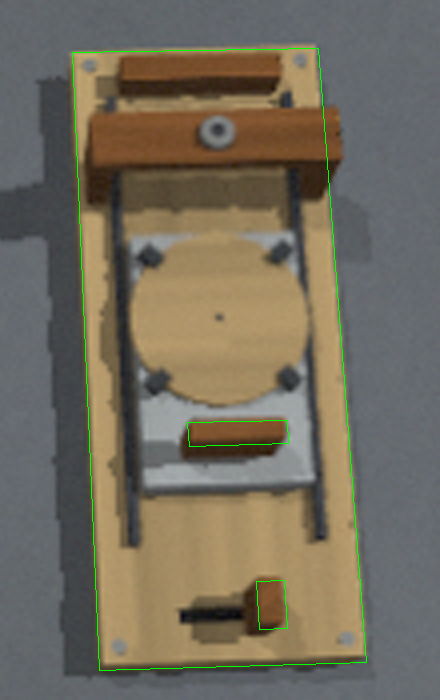

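```bash
cat >> h.py <<'E'
from scipy.spatial.transform import Rotation as R
YAW=-0.035; M=np.array([0.6428,-0.1545])
def jig(x,y,z): return np.array([M[0]+x*np.cos(YAW)-y*np.sin(YAW), M[1]+x*np.sin(YAW)+y*np.cos(YAW), z])
def rot(s=None):
    s=s or manip.get_state(); w,x,y,z=s['ee_rot']; return R.from_quat([x,y,z,w]).as_matrix()
def tojig(P):
    d=np.array(P)[:2]-M; c,s=np.cos(YAW),np.sin(YAW); return np.array([c*d[0]+s*d[1],-s*d[0]+c*d[1],P[2]])*1000
def show():
    s=manip.get_state(); print('t',s['clock'],'jig mm',np.round(tojig(s['position']),1),'F',np.round(s['contact_force'],1),'w',s['width']); return s
def shift(x,y,z):
    s=manip.get_state(); print('shift mm',np.round(rot(s).T@(jig(x/1e3,y/1e3,z/1e3)-s['position'])*1000,1))
E
python3 - <<'E'
from h import *
print(np.round(rot(),3)); show(); shift(-97,0,180);shift(-97,0,66)
y=rot()[:,1]; print(np.degrees(np.arctan2(y[1],y[0])))
E
```

```text
[[-0.     0.233 -0.973]
 [-0.    -0.973 -0.233]
 [-1.     0.     0.   ]]
t 0.55 jig mm [-494.6 -422.3  231.3] F [-0.3 -0.4  0.7] w 0.08571870968222169
shift mm [  51.3 -301.1 -495.7]
shift mm [ 165.3 -301.2 -495.7]
-76.55179078448145
```

>>> step_arm --targets '[[[10, -50, -80], 4], [[20, -100, -165], 8], [[30, -150, -250], 12], [[40, -200, -330], 15.4], [[50, -250, -412], 15.4], [[51, -301, -496], 15.4], [[51, -301, -496], 15.4], [[51, -301, -496], 15.4], [[51, -301, -496], 15.4], [[51, -301, -496], 15.4], [[51, -301, -496], 15.4], [[51, -301, -496], 15.4], [[51, -301, -496], 15.4], [[51, -301, -496], 15.4], [[51, -301, -496], 15.4], [[51, -301, -496], 15.4], [[51, -301, -496], 15.4]]' --grip 1 --grip_force 40

```text
clock: 2.25
position: [0.5455, -0.1521, 0.1806]
ee_rot: [-0.013, 0.707, -0.013, -0.707]
contact_force: [-0.5, 0.1, 0.5]
width: -0.0001
```

```bash
python3 - <<'E'
from h import *
show(); print(np.round(rot(),3)); shift(-97,0,66)
p=manip.get_image('wrist'); save(p,'w1.png')
for t in ('carriage_large','tab_large'):
    print(t,[(np.round(tojig(r['xyz']),1),round(r['confidence'],2)) for r in manip.search_frame(p,t)][:3])
print(px(p,[jig(-.065,0,.09),jig(-.15,-.012,.075)]))
E
```

```text
t 2.25 jig mm [-97.3  -1.  180.6] F [-0.5  0.1  0.5] w -0.00011998089496462533
[[ 0.    -0.036 -0.999]
 [-0.    -0.999  0.036]
 [-1.     0.    -0.   ]]
shift mm [114.6  -1.1  -0.3]
carriage_large [(array([-9.2, -1.9, 57. ]), 0.79)]
tab_large [(array([-137.2,  -16.2,   72.1]), 0.77)]
[[321.09838855 167.221246  ]
 [336.23644899 266.95710749]]
```

View pics/w1.png

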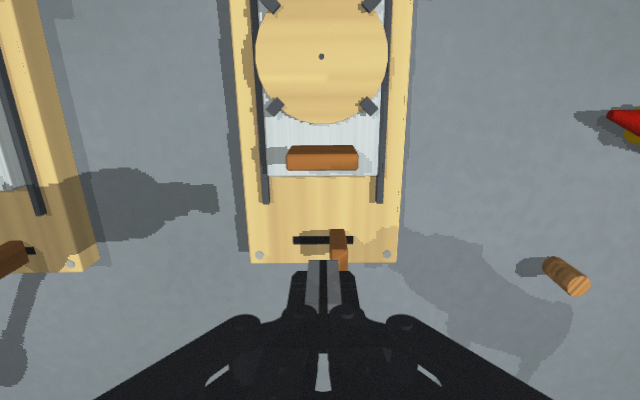

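The wrist view shows the fin top at about (322,161), 6 px further than predicted, and the tab to the right of its slot at (340,255). The lateral alignment is good, so I'll lower behind the fin.

>>> step_arm --targets '[[[40, -1, 0], 0], [[80, -1, 0], 0], [[114, -1, 0], 0], [[114, -1, 0], 0], [[114, -1, -4], 0], [[114, -1, -8], 0], [[114, -1, -12], 0], [[114, -1, -14], 0], [[114, -1, -14], 0]]'

```text
clock: 3.3
position: [0.5612, -0.1508, 0.0673]
ee_rot: [-0.012, 0.708, -0.012, -0.706]
contact_force: [-0.1, 0.6, -0.7]
width: 0.0003
```

```bash
python3 - <<'E'
from h import *
show()
p=manip.get_image('wrist'); save(p,'w2.png')
E
```

```text
t 3.3 jig mm [-81.7   0.8  67.3] F [-0.1  0.6 -0.7] w 0.0003168063299282885
```

View pics/w2.png

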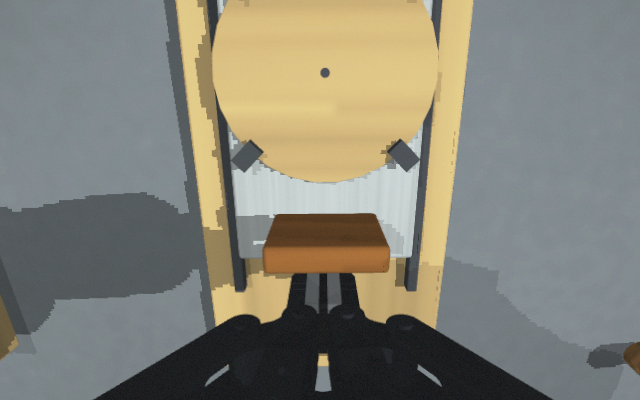

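Fingers are just behind the fin (fin top at 325,258), centred. No contact yet. I'll advance in small steps.

>>> step_arm --targets '[[[0, 0, -2], 0], [[0, 0, -4], 0], [[0, 0, -6], 0], [[0, 0, -8], 0], [[0, 0, -8], 0]]'

```text
clock: 3.85
position: [0.5681, -0.1508, 0.0662]
ee_rot: [0.012, -0.707, 0.012, 0.707]
contact_force: [-1.5, 0.2, 0.1]
width: 0.0003
```

```bash
python3 -c "
from h import *
show()"
```

```text
t 3.85 jig mm [-74.8   1.1  66.2] F [-1.5  0.2  0.1] w 0.00026163572703215163
```

>>> step_arm --targets '[[[0, 0, -2], 0], [[0, 0, -4], 0], [[0, 0, -6], 0], [[0, 0, -6], 0]]'

```text
clock: 4.25
position: [0.5746, -0.151, 0.0662]
ee_rot: [-0.012, 0.707, -0.012, -0.707]
contact_force: [-1.2, 1.5, -1.0]
width: 0.0003
```

```bash
python3 -c "
from h import *
show()"
```

```text
t 4.25 jig mm [-68.3   1.1  66.2] F [-1.2  1.5 -1. ] w 0.00032323040446864
```

>>> step_arm --targets '[[[0, 0, -2], 0], [[0, 0, -4], 0], [[0, 0, -4], 0]]'

```text
clock: 4.55
position: [0.5786, -0.1511, 0.0662]
ee_rot: [-0.012, 0.707, -0.012, -0.707]
contact_force: [-1.2, 1.2, 0.4]
width: -0.0
```

```bash
python3 -c "
from h import *
show()
p=manip.get_image('wrist'); save(p,'w3.png')"
```

```text
t 4.55 jig mm [-64.3   1.1  66.2] F [-1.2  1.2  0.4] w -4.8437039683749136e-05
```

View pics/w3.png

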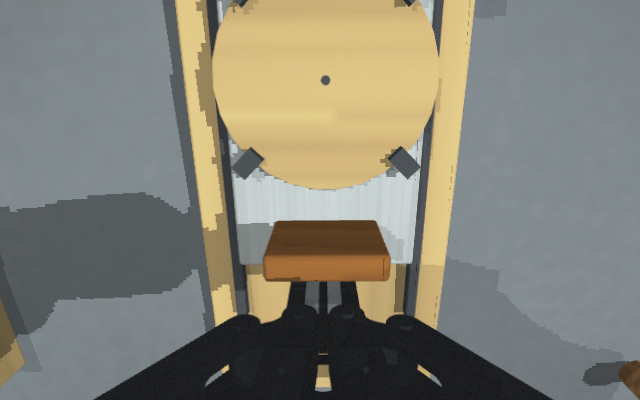

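Since the last picture the tool has advanced 17 mm, while the fin (now 325,265) came only about 4 mm closer. The carriage is therefore moving with it at 1–2 N, so the lock is off. I'll keep sliding.

>>> step_arm --targets '[[[0, 0, -4], 0], [[0, 0, -8], 0], [[0, 0, -12], 0], [[0, 0, -16], 0], [[0, 0, -20], 0], [[0, 0, -24], 0], [[0, 0, -28], 0], [[0, 0, -32], 0], [[0, 0, -36], 0], [[0, 0, -40], 0], [[0, 0, -44], 0], [[0, 0, -48], 0], [[0, 0, -52], 0], [[0, 0, -56], 0], [[0, 0, -60], 0], [[0, 0, -64], 0], [[0, 0, -64], 0]]'

```text
clock: 6.3
position: [0.6434, -0.1539, 0.0664]
ee_rot: [-0.012, 0.708, -0.012, -0.706]
contact_force: [-1.6, -0.5, -0.7]
width: -0.0001
```

>>> step_arm --targets '[[[0, 0, -2], 0], [[0, 0, -4], 0], [[0, 0, -6], 0], [[0, 0, -8], 0], [[0, 0, -8], 0]]'

```text
clock: 6.8
position: [0.6508, -0.154, 0.0664]
ee_rot: [-0.012, 0.707, -0.012, -0.707]
contact_force: [-1.1, -2.0, -0.5]
width: 0.0
```

```bash
python3 -c "
from h import *
show()"
```

```text
t 6.8 jig mm [ 7.9  0.7 66.4] F [-1.1 -2.  -0.5] w 4.5044773001477895e-05
```

>>> step_arm --targets '[[[0, 0, -1.5], 0], [[0, 0, -3], 0], [[0, 0, -4], 0], [[0, 0, -4], 0]]'

```text
clock: 7.2
position: [0.6542, -0.1539, 0.0663]
ee_rot: [0.012, -0.707, 0.012, 0.707]
contact_force: [-2.0, -1.3, 0.3]
width: -0.0001
```

```bash
python3 -c "
from h import *
show()
for c in ('wrist','top'):
  p=manip.get_image(c); save(p,c+'4.png')
im=cv2.imread('pics/top4.png'); cv2.imwrite('pics/top4b.png',cv2.resize(im[70:260,320:440],None,fx=3,fy=3,interpolation=cv2.INTER_CUBIC))"
```

```text
t 7.2 jig mm [11.3  1.  66.3] F [-2.  -1.3  0.3] w -8.280827656402157e-05
```

View pics/wrist4.png

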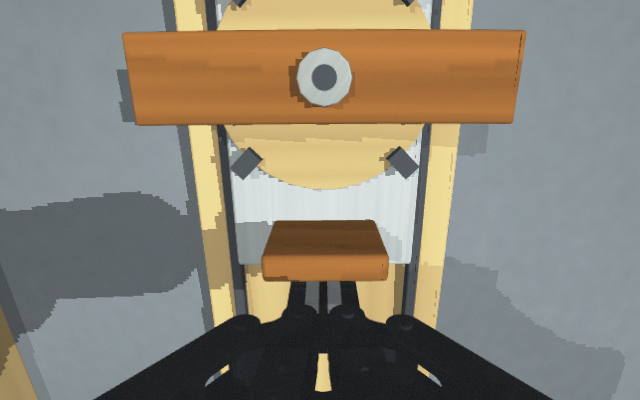

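View pics/top4b.png

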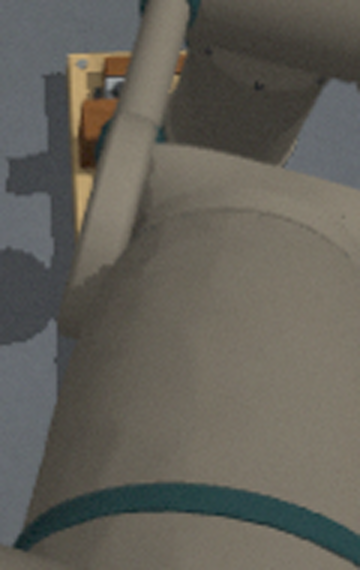

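The wheel is under the bridge and its hole isn't showing past the drill bushing (324,77). There has been no force rise at the stop yet, so I'll push on gently.

>>> step_arm --targets '[[[0, 0, -1], 0], [[0, 0, -2], 0], [[0, 0, -3], 0], [[0, 0, -3], 0]]'

```text
clock: 7.7
position: [0.6541, -0.1538, 0.0663]
ee_rot: [0.012, -0.705, 0.012, 0.709]
contact_force: [-8.1, -1.3, 5.3]
width: -0.0
```

>>> step_arm --targets '[[[0, 0, -1], 0], [[0, 0, -2], 0], [[0, 0, -2], 0]]'

```text
clock: 8.0
position: [0.6541, -0.1538, 0.0663]
ee_rot: [0.012, -0.703, 0.012, 0.711]
contact_force: [-13.1, -1.2, 8.1]
width: -0.0001
```

```bash
python3 -c "
from h import *
show()"
```

```text
t 8.0 jig mm [11.3  1.1 66.3] F [-13.1  -1.2   8.1] w -9.919937238373332e-05
```

The TCP has stopped at jig x = 11.3 mm and the force is up to 13 N, so this is a hard stop. I'll back off, lift clear and check.

>>> step_arm --targets '[[[0, 0, 3], 0], [[0, 0, 8], 0], [[0, 0, 15], 0], [[0, 0, 25], 0], [[0, 0, 25], 0], [[-40, 0, 25], 0], [[-80, 0, 25], 0], [[-120, 0, 25], 0], [[-120, 30, 50], 0], [[-120, 70, 80], 0], [[-120, 110, 110], 0], [[-120, 150, 140], 0], [[-120, 190, 160], 0], [[-120, 230, 180], 0], [[-120, 270, 200], 0], [[-120, 300, 220], 0], [[-120, 330, 240], 0], [[-120, 330, 240], 0], [[-120, 330, 240], 0], [[-120, 330, 240], 0]]'

```text
clock: 10.0
position: [0.4086, -0.4747, 0.1863]
ee_rot: [-0.012, 0.707, -0.012, -0.707]
contact_force: [-0.2, -0.0, 0.1]
width: 0.0001
```

```bash
python3 -c "
from h import *
show()
p=manip.get_image('scene'); save(p,'scene5.png')
p=manip.get_image('top'); save(p,'top5.png')
im=cv2.imread('pics/top5.png')
q=np.array([jig(.025+a,b,.09) for a,b in((.006,.025),(.006,-.025),(-.006,-.025),(-.006,.025))])
big=cv2.resize(im,None,fx=4,fy=4,interpolation=cv2.INTER_CUBIC)
cv2.polylines(big,[np.int32((px(p,q)+.5)*4)],True,(0,255,0),1)
cv2.imwrite('pics/top5b.png',big[300:1000,1000:1740][:600])
"
```

```text
t 10.0 jig mm [-222.8 -328.2  186.3] F [-0.2 -0.   0.1] w 6.916396854001182e-05
```

View pics/top5.png

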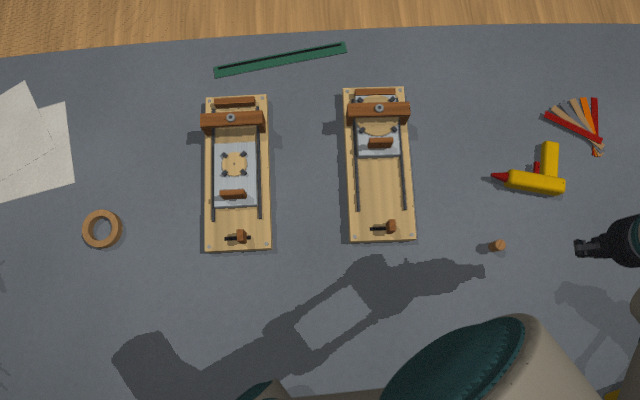

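View pics/top5b.png

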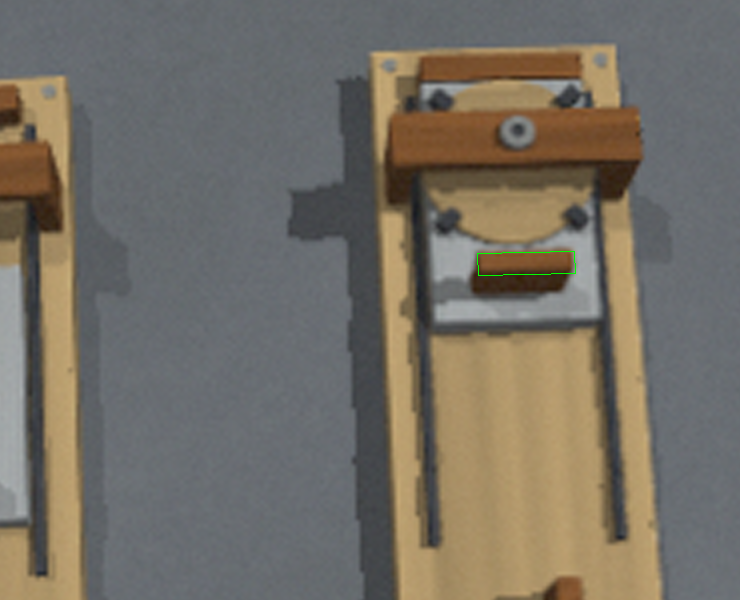

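View pics/scene5.png

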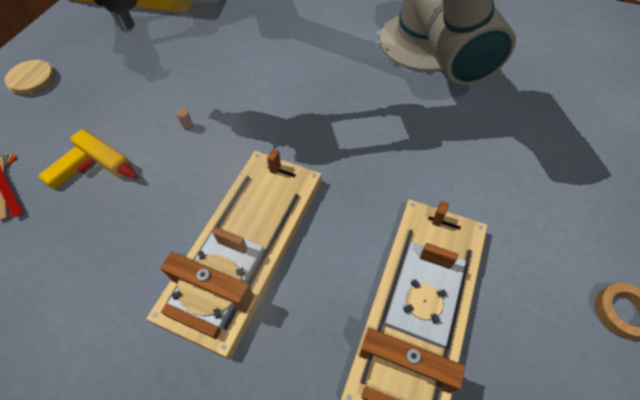

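The carriage plate reaches the far stop (fin at about (380,143) in the top view, matching the predicted home outline). The small jig's fin is still at (232,194), and the robot is clear.

```bash
python3 -c "
from rig import manip
print(manip.sign_off())"
```

```text
the job is handed in; nothing more can be done
None
```

The large-wheel carriage is fully home against its far stop, with the wheel under the guide bridge. I handed the job in at about 10 s.

I pushed the fin with the closed fingers. The carriage moved at once with 1–2 N, slightly under the 2–3 N stated, so the lock was already off and I left the tab alone. At the stop, the tool held at the same place while the force rose to 13 N. I then backed off and moved clear.

- **Large jig:** in the top view the carriage plate reaches the far stop, and the fin lies on the outline predicted for the 75 mm home position. The jig pose behind that outline is good to a few millimetres. The wrist camera's fin position differed by about 4 mm from my fit, so I relied on contact force to find the fin and the stop.
- **Small jig:** its carriage looks the same as in the first pictures.
- **Robot:** it was touching nothing at hand-in, with measured force near zero.

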